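# Press the amber glass sample home

### The job

In the colour-sample frame, put your fingertips on the amber glass pane, press it gently down until it is flush with the frame, and keep it pressed there for about three seconds so that its adhesive takes; then withdraw clear of everything. Touch no other pane (the green one stands proud too, but its adhesive is not ready), pull nothing up, and leave the things lying on the bench where they are.

Things in the scene. Friction and masses are not known exactly. Their poses are not given: they have to be found in the camera images.
- frame: dark wooden sample frame lying fixed on the bench, 186 (x) by 268 (y) mm, 22 mm high; origin: centre of its underside, z up. Six 72 mm square cells, 2 along x by 3 along y, centres at x = -41 or 41, y = -82, 0 or 82 mm, parted by metal ribs 10 mm wide, 0.5 mm lower than the 16 mm wide border. The panes have the same yaw as the frame.
- amber_top (a point): AMBER (orange-yellow): glass pane 68 x 68 mm, 16 mm thick, in any one of the six cells; the point is the centre of its top face, z up. Starts 5.5 to 7 mm proud of the frame. Slides straight down without tilting, against a steady friction of about 4 N, stays where left, and meets a firm stop when flush with the border (top 22 mm above the bench).
- amber (a joint): how far the amber pane has been pressed down, m: 0 = standing 7 mm proud, 0.007 = fully seated, flush; negative = pulled up.
- green_top (a point): DARK GREEN: glass pane 68 x 68 mm, 16 mm thick, in any one of the six cells; the point is the centre of its top face, z up. It too stands 5.5 to 7 mm proud and would slide down if pushed; not to be touched.
- green (a joint): how far the green pane has been pressed down, m, same scale as the amber one; it must stay as it is.
- ruby_top (a point): RUBY (deep red): glass pane 68 x 68 mm, 16 mm thick, in any one of the six cells; the point is the centre of its top face, z up. Already seated, its top 22 mm above the bench, flush with the border; not to be touched.
- blue_top (a point): DEEP BLUE: glass pane 68 x 68 mm, 16 mm thick, in any one of the six cells; the point is the centre of its top face, z up. Already seated, its top 22 mm above the bench, flush with the border; not to be touched.
- violet_top (a point): VIOLET: glass pane 68 x 68 mm, 16 mm thick, in any one of the six cells; the point is the centre of its top face, z up. Already seated, its top 22 mm above the bench, flush with the border; not to be touched.
- opal_top (a point): OPAL (milky white): glass pane 68 x 68 mm, 16 mm thick, in any one of the six cells; the point is the centre of its top face, z up. Already seated, its top 22 mm above the bench, flush with the border; not to be touched.
- jar: closed jar of adhesive with a black cap, 64 mm across, 75 mm tall, beside the frame's left (+y) edge. Loose; origin at the centre of its underside.
- marker: white marker pen with a red cap, 130 mm long along its x axis, 14 mm thick, lying before the near (-x) edge of the frame. Loose; origin at the centre of its underside.
- pliers: glass pliers with red handles, about 160 mm long along their x axis, 56 mm wide, 14 mm high, beside the frame's right (-y) edge. Loose; origin at the centre of its underside.
- spatula: putty spatula, 170 mm long along its x axis, beyond the far (+x) edge of the frame. Loose; origin at the centre of its underside.
- cork: cork sanding block 90 x 50 x 30 mm, standing off at the left. Loose; origin at the centre of its underside.
- offcut: loose amber glass offcut 60 x 35 x 6 mm lying on the bench outside the frame, at the right: not the pane of the task. Loose; origin at the centre of its underside.
- weight: brass weight with a small knob, 48 mm across, 54 mm tall, at the right. Loose; origin at the centre of its underside.

How it is judged:
On the way:
1. the fingertips keep the amber pane pressed down flush for at least two seconds on end (value of joint amber above 0.0055 m and contact force between the fingers and amber above 0.5 N), for 2 s.
At the end, for the whole second after the job is handed in: The amber pane is seated to within 1.5 mm of flush, having been held there by the fingers for two seconds; the green pane stands where it stood (no more than 3 mm down); every loose thing is at rest within 10 mm of its start (value of joint amber above 0.0055 m and value of joint green between -0.002 and 0.003 m and distance of each of jar, marker, pliers, spatula, cork, offcut, weight from where it was at the start of the episode below 0.01 m and linear speed of each of jar, marker, pliers, spatula, cork, offcut, weight below 0.02 m/s); the robot touches nothing.
It fails at once if the amber pane is pressed with more than 40 N (contact force between anything else and amber above 40 N).
It fails at once if a pane is pulled up out of its cell (value of joint any of amber, green below -0.003 m).
It fails at once if another pane is touched by the robot (contact force between any of the fingers, the arm and green above 0.5 N or contact force between any of the fingers, the arm and ruby above 0.5 N or contact force between any of the fingers, the arm and blue above 0.5 N or contact force between any of the fingers, the arm and violet above 0.5 N or contact force between any of the fingers, the arm and opal above 0.5 N).
It fails at once if a loose thing on the bench is moved by more than 10 mm (distance of any of jar, marker, pliers, spatula, cork, offcut, weight from where it was at the start of the episode above 0.01 m).
It also fails if it takes over 29 s, if anything falls off the work surface, if the arm or the gripper's body presses on something with over 40 N, if the wrist force passes 120 N, or if a joint passes its speed limit or range.

### The arm

A 6-joint arm with a two-finger parallel gripper is mounted at the origin on the work surface. World frame = base frame: x ahead of the robot, y to its left, z up, the work surface at z = 0. Lengths are in m, angles in rad, forces in N, time in s.
With the tool pointing down it reaches from about 0.3 to 0.875 m from the base axis. Payload 4.2 kg.
Tool frame: the origin (TCP) lies at the centre of the arm's flange, where the gripper is bolted on; the fingertips stand tcp_to_tips ahead of it and the grasp point (between the pads) lies 155 mm ahead of it (tcp_to_tips is the distance from the TCP to the fingertips, in m); y points along the fingers, z is the direction in which the jaws open and shut, and the axes are right-handed (so a half turn about y gives the same grasp; the last joint's range is limited). The gripper opens to 85 mm and grips with 20 to 120 N. Pads are 22 mm wide; open, the fingers measure 114 mm over their backs; the gripper's body (76 mm by 85 mm) begins 54 mm behind the grasp point. The pads swing forward as they close: fully open they stand 13 mm farther back than shut.
Start: joints at [1.148, 0.32, 1.565, -0, 1.257, -0.02], TCP at [0.225, 0.529, 0.405] pointing down, gripper open.
Joint ranges: [-3.11, 3.11], [-0.84, 2.01], [0.21, 2.61], [-1.34, 4.49], [0.05, 2.63], [-2.56, 2.56]. Speed limits (rad/s): [2.57, 2.57, 3.14, 3.14, 3.14, 3.14].

### API

Orientations are given as a rotation vector (axis times angle).
In Python, from station import observe, read_camera, calibration, job_done, silhouettes, spot_point, tcp_to_tips gives the robot as it stands.
- The arm moves only by the shell command python3 -m jog 'ROWS' [FORCE]. ROWS is a JSON object of lists of equal length, an entry for each row: "delta_pos": the shift along the world's x, y, z in m, a list of three; "yaw": the turn about the world's z in degrees; "fingers": the finger opening in m, from 0 to 0.0854. A call has 1 to 10 rows; each row shifts and turns the pose as measured when the row begins; what a row does not reach is not made up. A row lasts 1/8 s, in which the tool goes at most 62.5 mm and 10.7 degrees, less where a joint would pass 70% of its speed; a pose out of reach is approached as far as the arm can. A call with a gripper value outside its range is refused whole. The fingers move at their own pace and stop on an object; FORCE is the grip in N (left out, the last holds). Time passes only in rows, so rows that do not move let the fingers close. It gives the time, the measured TCP pose, the force and the opening at its end, in the units of the state.
- observe(): the state, without advancing time (a new reading comes with each control period).
- read_camera(name): name is "scene" or "side" or "wrist"; returns (picture, depth): 400x640x3 uint8, red, green, blue; 400x640 float32, m along the optical axis (not along the pixel's ray), 0 where there is no reading.
- calibration(name): a dict with "camera_matrix" (3x3 intrinsics, pixels), "k1" (the pictures are not rectified: a ray, as slopes to the right and down, at radius r is drawn at 1 + k1 r^2 times it, then the intrinsics apply), "pose" (4x4, takes a point from camera to world coordinates); the wrist camera has in their place "hand_eye" (4x4, takes a point from camera to tool coordinates, whose origin is the TCP and whose axes are the tool frame's). Camera axes: x right, y down, z forward; pixel columns grow to the right and rows downward; lengths in m; the calibration is good to about 2 mm. A picture is of the moment at which its call begins: read the wrist's pose just before it. calibration takes no time and is no camera call.
- job_done(): hands the job in, once; it reports no verdict.
Trained networks look in the newest picture that a camera, given by its name, has taken for a name from the list of things; names that differ only in an ending like _2 or _b are one class to them, and where a whole thing is asked for, a point or a joint stands for the part that bears it (a point fixed in the world has none). Each returns a list of dicts, best first, with "confidence" (0 to 1); they miss things now and then, are a little off and sometimes report something else, mostly with a low value. They report only what shows in the picture. A call takes as long as a camera call.
- silhouettes(camera, target): "region" (400x640 bool, what is visible of it).
- spot_point(camera, target): "point" ([x, y, z] in m, in world coordinates, good to about 4 mm: a listed point, or the origin of a listed thing).
The state is a dict: "time_s": time; "joint_positions": joint angles; "joint_vel": joint speeds; "joint_efforts": joint torques, N m; "position": TCP position; "orientation": TCP orientation; "contact_force": force on the tool from outside, world axes, zero at the start; "moment": the same for the moment, N m; "finger_gap": finger opening in m.
Only numpy, scipy, OpenCV 4.12 (cv2) and the standard library are available. Lean on these libraries where they do the work, as an engineer would, in place of code of your own. Each camera call takes 0.05 s, during which the arm holds its last target.

## Working session

There is one attempt and no reset: what is moved stays moved. The work goes in short steps, Python scripts to look and compute and a shell command to move; the robot and the scene stay as the last step left them, time stands still between calls to the robot, and variables do not carry over. Pictures are saved under pics/ and viewed, and the job is handed in when it is done.

```bash
mkdir -p pics
python3 - <<'E'
from station import *
import cv2, numpy as np
s=observe();print(s, tcp_to_tips if not callable(tcp_to_tips) else tcp_to_tips())
for c in("scene","side"):
    p,d=read_camera(c);cv2.imwrite(f"pics/{c}0.png",p[:,:,::-1])
    np.savez(f"{c}0.npz",p=p,d=d)
    for t in("amber_top","green_top"):
        print(c,t,[(np.round(r["point"],4),r["confidence"]) for r in spot_point(c,t)])
print(observe()["time_s"])
E
```

```text
{'time_s': 0.0, 'joint_positions': array([ 1.14803734e+00,  3.20323904e-01,  1.56571420e+00, -2.24833903e-05,
        1.25743345e+00, -2.00336884e-02]), 'joint_vel': array([ 0.00066262, -0.00134738, -0.00124462,  0.00086912, -0.00143022,
        0.00012496]), 'joint_efforts': array([-5.91986100e-04, -4.15525138e+01, -2.34167522e+01,  9.78244907e-05,
        8.06790486e-03, -8.96116035e-06]), 'position': array([0.22530533, 0.52882777, 0.40384994]), 'orientation': array([-1.549456  ,  0.31629652, -0.31567762]), 'contact_force': array([0.11345282, 1.00068769, 0.34430547]), 'moment': array([ 0.0669377 , -0.01111843, -0.01871479]), 'finger_gap': 0.08538753995369648} 0.1734
scene amber_top [(array([ 0.5111, -0.1621,  0.0266]), 0.56)]
scene green_top [(array([ 0.5035, -0.0733,  0.0259]), 0.79), (array([ 0.5404, -0.0757, -0.0062]), 0.25)]
side amber_top [(array([ 0.5074, -0.1558,  0.0252]), 0.89)]
side green_top [(array([ 0.5008, -0.0767,  0.0264]), 0.93)]
0.3
```

View pics/scene0.png

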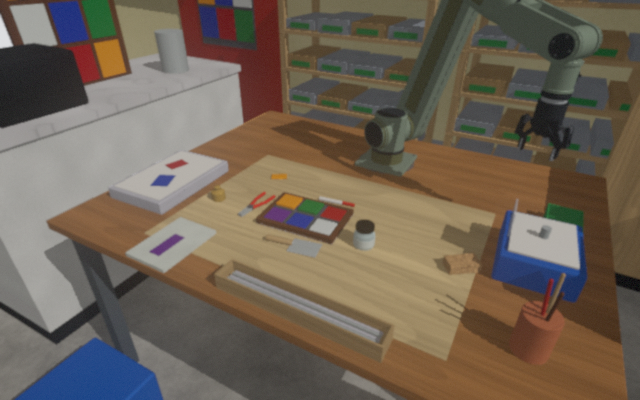

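View pics/side0.png

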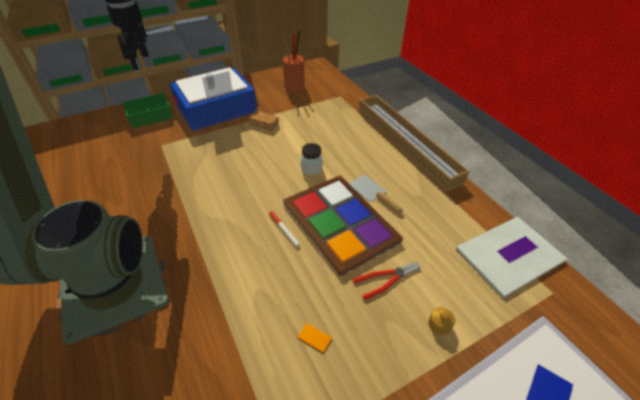

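The amber pane is in the near-right cell, at scene (290,201) and side (347,246). Green is next to it in the near-middle cell, and the amber offcut lies apart at side (315,337). I'll close the fingers and move above the amber pane for a wrist view.

```bash
python3 -m jog '{"delta_pos":[[0.02,-0.05,0],[0.02,-0.05,0],[0.02,-0.05,0],[0.02,-0.05,0],[0.02,-0.05,0],[0.02,-0.05,0],[0.02,-0.05,0],[0.02,-0.05,0],[0.02,-0.05,0],[0.02,-0.05,0]],"yaw":[0,0,0,0,0,0,0,0,0,0],"fingers":[0,0,0,0,0,0,0,0,0,0]}' 20
```

```text
time_s: 1.55
position: [0.4275, 0.0163, 0.4049]
orientation: [-1.545, 0.304, -0.314]
contact_force: [-0.5, 1.1, 0.8]
finger_gap: -0.0001
```

```bash
python3 -m jog '{"delta_pos":[[0.01,-0.045,-0.02],[0.01,-0.045,-0.02],[0.01,-0.045,-0.02],[0.01,-0.03,-0.02],[0,0,0],[0,0,0]],"yaw":[0,0,0,0,0,0],"fingers":[0,0,0,0,0,0]}'
cat > h.py <<'E'
from station import *
import cv2, numpy as np
from scipy.spatial.transform import Rotation as R
def toworld(c,T,mask,d):
    K=np.array(c["camera_matrix"]);v,u=np.nonzero(mask&(d>0))
    q=cv2.undistortPoints(np.stack([u,v],1).astype(float)[:,None],K,np.array([c["k1"],0,0,0.]))[:,0]
    z=d[v,u];P=np.c_[q*z[:,None],z]
    return P@T[:3,:3].T+T[:3,3],u,v
def wristT(s):
    c=calibration("wrist");T=np.eye(4);T[:3,:3]=R.from_rotvec(s["orientation"]).as_matrix();T[:3,3]=s["position"]
    return T@np.array(c["hand_eye"])
E
python3 - <<'E'
from h import *
s=observe();p,d=read_camera("wrist");T=wristT(s);c=calibration("wrist")
cv2.imwrite("pics/w1.png",p[:,:,::-1])
M=R.from_rotvec(s["orientation"]).as_matrix();print(s["position"],M.round(3),s["contact_force"])
print("tips",tcp_to_tips if not callable(tcp_to_tips) else tcp_to_tips())
for t in("amber_top","green_top","frame"):
    for r in spot_point("wrist",t): print(t,np.round(r["point"],4),r["confidence"])
for t in("amber","green","ruby","blue","violet"):
    for r in silhouettes("wrist",t)[:1]:
        m=r["region"];k=cv2.erode(m.astype(np.uint8),np.ones((7,7)))>0
        P,u,v=toworld(c,T,k,d)
        P2,u2,v2=toworld(c,T,m,d);P2=P2[abs(P2[:,2]-np.median(P[:,2]))<.006]
        b=cv2.minAreaRect(P2[:,:2].astype(np.float32)*1000)
        print(t,r["confidence"],m.sum(),np.median(P,0).round(4),b,(u.mean(),v.mean()))
print(observe()["time_s"])
E
```

```text
time_s: 2.3
position: [0.4691, -0.1577, 0.3236]
orientation: [-1.543, 0.306, -0.323]
contact_force: [0.5, -0.4, 0.2]
finger_gap: 0.0
[ 0.46909274 -0.1576539   0.32360379] [[ 0.921  0.012  0.39 ]
 [-0.39   0.002  0.921]
 [ 0.01  -1.     0.006]] [ 0.49417386 -0.35364376  0.18140185]
tips 0.1734
amber_top [ 0.5108 -0.1618  0.0291] 0.75
green_top [ 0.5035 -0.0713  0.0266] 0.91
frame [ 0.3463 -0.3143 -0.003 ] 0.62
frame [ 0.5414 -0.0723  0.0019] 0.58
amber 0.66 4835 [ 0.5014 -0.1548  0.0293] ((508.6757507324219, -158.37411499023438), (68.53807830810547, 68.46746826171875), 4.328373908996582) (np.float64(332.6485555261065), np.float64(215.26398091704215))
green 0.81 5983 [ 0.4978 -0.0759  0.029 ] ((501.02838134765625, -76.48944854736328), (70.94341278076172, 68.77884674072266), 4.182331562042236) (np.float64(415.1955214596724), np.float64(178.40597138710345))Traceback (most recent call last):
  File "<stdin>", line 9, in <module>
ValueError: it knows: amber, amber_top, blue_top, cork, frame, green, green_top, jar, marker, offcut, opal_top, pliers, ruby_top, spatula, violet_top, weight
```

View pics/w1.png

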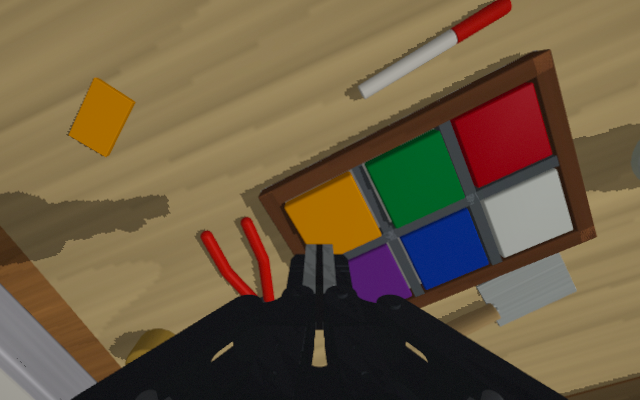

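The wrist view confirms it. Amber is at px (333,215), pane centre ≈ (0.509,-0.158), top z ≈ 0.029, yaw ≈ 4°. The closed fingertips (320,250) are just +x of where they need to aim. I'll centre first, then descend to about 20 mm above the pane.

```bash
python3 -m jog '{"delta_pos":[[0.019,0,0],[0.019,0,0],[0,0,-0.03],[0,0,-0.03],[0,0,-0.03],[0,0,-0.01],[0,0,0],[0,0,0]],"yaw":[0,0,0,0,0,0,0,0],"fingers":[0,0,0,0,0,0,0,0]}'
python3 - <<'E'
from h import *
s=observe();p,d=read_camera("wrist")
cv2.imwrite("pics/w2.png",p[:,:,::-1])
M=R.from_rotvec(s["orientation"]).as_matrix();print("tip",s["position"]+M[:,1]*0.1734,s["contact_force"])
p,d=read_camera("side");cv2.imwrite("pics/s2.png",cv2.resize(p[140:300,240:460,::-1],None,fx=3.5,fy=3.5))
E
```

```text
time_s: 3.6
position: [0.5095, -0.1542, 0.2264]
orientation: [-1.546, 0.291, -0.327]
contact_force: [-0.2, -0.2, -0.1]
finger_gap: -0.0001
tip [ 0.51346947 -0.15445899  0.0530447 ] [-0.17030947 -0.16987018 -0.10984615]
```

View pics/w2.png

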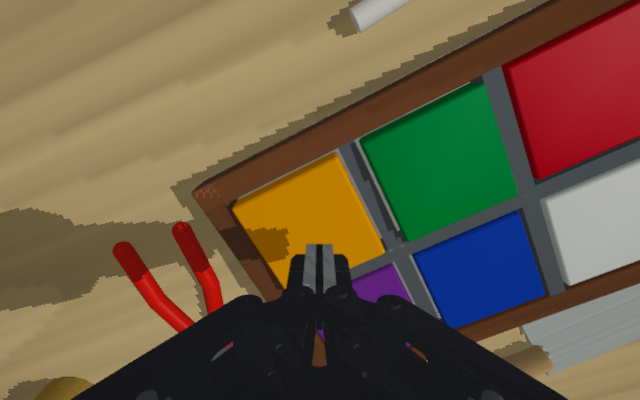

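View pics/s2.png

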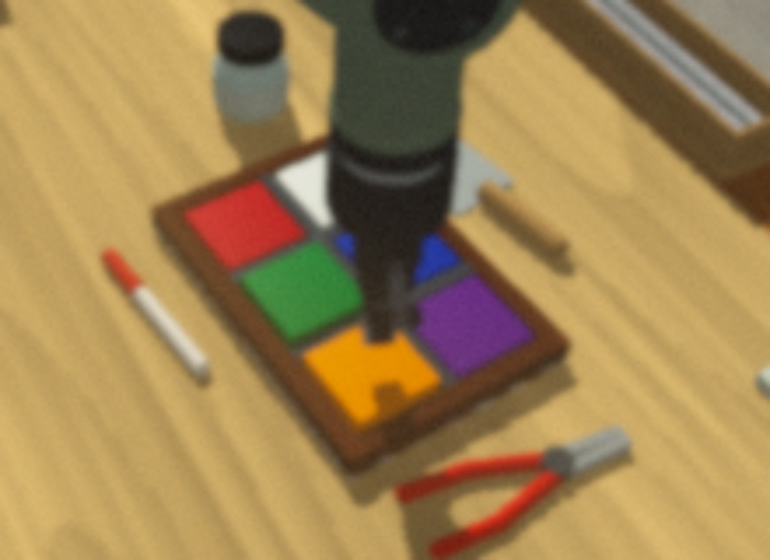

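Tips are at (0.5135,-0.1545), 5 mm too far in x and 4 mm in y. I'll correct that while descending slowly.

```bash
python3 -m jog '{"delta_pos":[[-0.003,-0.002,0],[-0.002,-0.002,0],[0,0,-0.008],[0,0,-0.006],[0,0,-0.003],[0,0,0]],"yaw":[0,0,0,0,0,0],"fingers":[0,0,0,0,0,0]}'
python3 - <<'E'
from h import *
s=observe()
M=R.from_rotvec(s["orientation"]).as_matrix();print("tip",s["position"]+M[:,1]*0.1734,s["contact_force"])
E
```

```text
time_s: 4.45
position: [0.5042, -0.1588, 0.2093]
orientation: [-1.546, 0.29, -0.329]
contact_force: [0.2, -0.1, -0.4]
finger_gap: 0.0
tip [ 0.5084332  -0.15914759  0.0359143 ] [ 0.17054806 -0.08856377 -0.3758817 ]
```

```bash
python3 -m jog '{"delta_pos":[[0,0,-0.002],[0,0,-0.002],[0,0,-0.0015],[0,0,-0.001]],"yaw":[0,0,0,0],"fingers":[0,0,0,0]}'
```

```text
time_s: 4.95
position: [0.5044, -0.1587, 0.2025]
orientation: [-1.546, 0.29, -0.329]
contact_force: [-0.7, 0.5, 0.5]
finger_gap: 0.0002
```

```bash
python3 -m jog '{"delta_pos":[[0,0,-0.001],[0,0,-0.001]],"yaw":[0,0],"fingers":[0,0]}'
```

```text
time_s: 5.2
position: [0.5044, -0.1587, 0.2008]
orientation: [-1.546, 0.29, -0.329]
contact_force: [-0.5, -0.5, 2.4]
finger_gap: -0.0001
```

Contact has begun (2.4 N). I'll keep going down in 1 mm steps.

```bash
python3 -m jog '{"delta_pos":[[0,0,-0.001],[0,0,-0.001]],"yaw":[0,0],"fingers":[0,0]}'
```

```text
time_s: 5.45
position: [0.5044, -0.1587, 0.199]
orientation: [-1.546, 0.289, -0.33]
contact_force: [-1.0, -0.3, 2.6]
finger_gap: -0.0
```

```bash
python3 -m jog '{"delta_pos":[[0,0,-0.001],[0,0,-0.001]],"yaw":[0,0],"fingers":[0,0]}'
```

```text
time_s: 5.7
position: [0.5044, -0.1587, 0.1969]
orientation: [-1.546, 0.289, -0.33]
contact_force: [-1.0, -0.3, 1.9]
finger_gap: -0.0004
```

```bash
python3 -m jog '{"delta_pos":[[0,0,-0.001]],"yaw":[0],"fingers":[0]}'
```

```text
time_s: 5.82
position: [0.5044, -0.1587, 0.1958]
orientation: [-1.546, 0.289, -0.33]
contact_force: [-0.2, -0.1, 2.1]
finger_gap: -0.0
```

```bash
python3 -m jog '{"delta_pos":[[0,0,-0.001]],"yaw":[0],"fingers":[0]}'
```

```text
time_s: 5.95
position: [0.5044, -0.1587, 0.1953]
orientation: [-1.546, 0.289, -0.33]
contact_force: [-3.5, 1.2, 13.7]
finger_gap: 0.0001
```

The firm stop is reached: 13.7 N with tip z ≈ 0.022. I'll hold there with a slight downward bias, since each row starts again from the measured pose.

```bash
python3 -m jog '{"delta_pos":[[0,0,-0.0005]],"yaw":[0],"fingers":[0]}'
```

```text
time_s: 6.08
position: [0.5044, -0.1587, 0.1954]
orientation: [-1.546, 0.289, -0.33]
contact_force: [-2.3, 1.7, 7.9]
finger_gap: -0.0001
```

```bash
python3 -m jog '{"delta_pos":[[0,0,-0.0005],[0,0,-0.0005]],"yaw":[0,0],"fingers":[0,0]}'
```

```text
time_s: 6.32
position: [0.5043, -0.1587, 0.1954]
orientation: [-1.546, 0.289, -0.33]
contact_force: [-2.1, 0.5, 6.5]
finger_gap: -0.0002
```

Force stays steady at 6–8 N, so I'll hold on for over 3 s.

```bash
python3 -m jog '{"delta_pos":[[0,0,-0.0006],[0,0,-0.0006],[0,0,-0.0006],[0,0,-0.0006],[0,0,-0.0006],[0,0,-0.0006],[0,0,-0.0006],[0,0,-0.0006]],"yaw":[0,0,0,0,0,0,0,0],"fingers":[0,0,0,0,0,0,0,0]}'
```

```text
time_s: 7.32
position: [0.504, -0.1586, 0.1954]
orientation: [-1.546, 0.288, -0.331]
contact_force: [-2.2, 0.5, 6.9]
finger_gap: -0.0002
```

```bash
python3 -m jog '{"delta_pos":[[0,0,-0.0006],[0,0,-0.0006],[0,0,-0.0006],[0,0,-0.0006],[0,0,-0.0006],[0,0,-0.0006],[0,0,-0.0006],[0,0,-0.0006],[0,0,-0.0006],[0,0,-0.0006]],"yaw":[0,0,0,0,0,0,0,0,0,0],"fingers":[0,0,0,0,0,0,0,0,0,0]}'
```

```text
time_s: 8.57
position: [0.5037, -0.1585, 0.1954]
orientation: [-1.546, 0.286, -0.333]
contact_force: [-2.9, 0.4, 7.5]
finger_gap: -0.0
```

```bash
python3 -m jog '{"delta_pos":[[0,0,-0.0006],[0,0,-0.0006],[0,0,-0.0006],[0,0,-0.0006],[0,0,-0.0006],[0,0,-0.0006],[0,0,-0.0006],[0,0,-0.0006],[0,0,-0.0006],[0,0,-0.0006]],"yaw":[0,0,0,0,0,0,0,0,0,0],"fingers":[0,0,0,0,0,0,0,0,0,0]}'
```

```text
time_s: 9.82
position: [0.5033, -0.1584, 0.1954]
orientation: [-1.547, 0.284, -0.334]
contact_force: [-2.2, 0.7, 6.8]
finger_gap: 0.0001
```

Held about 3.9 s at about 7 N. Now I'll withdraw upwards and check.

```bash
python3 -m jog '{"delta_pos":[[0,0,0.003],[0,0,0.01],[0,0,0.03],[0,0,0.04],[0,0,0.04],[-0.02,0,0.04],[-0.02,0,0.03],[0,0,0],[0,0,0]],"yaw":[0,0,0,0,0,0,0,0,0],"fingers":[0,0,0,0,0,0,0,0,0]}'
python3 - <<'E'
from h import *
s=observe();p,d=read_camera("wrist");T=wristT(s);c=calibration("wrist")
cv2.imwrite("pics/w3.png",p[:,:,::-1]);print(s["position"],s["contact_force"])
for t in("amber","green","violet_top","ruby_top","frame"):
    for r in silhouettes("wrist",t)[:1]:
        k=cv2.erode(r["region"].astype(np.uint8),np.ones((7,7)))>0
        P,u,v=toworld(c,T,k,d);print(t,r["confidence"],np.median(P,0).round(4))
p,d=read_camera("side");cv2.imwrite("pics/s3.png",p[:,:,::-1])
a=np.load("side0.npz")
names=("jar","marker","pliers","spatula","cork","offcut","weight")
n={t:[np.round(r["point"],3) for r in spot_point("side",t)[:1]] for t in names};print(n)
df=np.abs(p.astype(int)-a["p"]).sum(2)>60
cv2.imwrite("pics/d3.png",df.astype(np.uint8)*255)
print(observe()["time_s"])
E
```

```text
time_s: 10.95
position: [0.4618, -0.158, 0.3957]
orientation: [-1.547, 0.282, -0.336]
contact_force: [-0.2, -0.1, 0.7]
finger_gap: -0.0003
[ 0.46178763 -0.15802788  0.39572904] [-0.15216364 -0.11139147  0.72872057]
amber 0.59 [ 0.5059 -0.1577  0.0226]
green 0.69 [ 0.4985 -0.0759  0.0289]
violet_top 0.55 [ 0.5857 -0.1487  0.0225]
ruby_top 0.64 [ 0.5781 -0.3958  0.0341]
frame 0.56 [ 0.4912 -0.0354  0.0223]
{'jar': [array([0.573, 0.15 , 0.001])], 'marker': [array([ 0.406, -0.028, -0.001])], 'pliers': [array([ 0.568, -0.273, -0.   ])], 'spatula': [array([ 0.682, -0.038, -0.   ])], 'cork': [array([ 0.537,  0.428, -0.002])], 'offcut': [array([ 0.342, -0.311,  0.001])], 'weight': [array([ 0.585, -0.408, -0.   ])]}
11.65
```

View pics/w3.png

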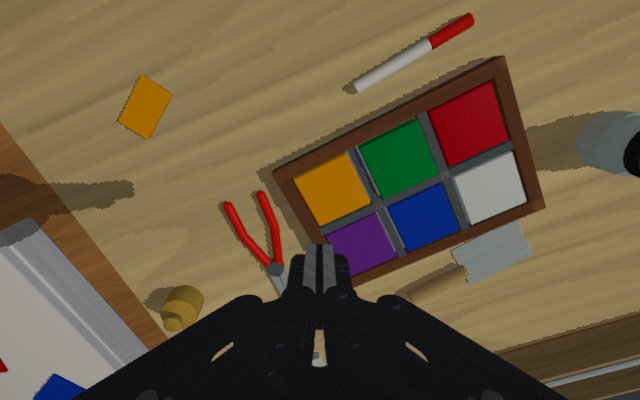

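View pics/s3.png

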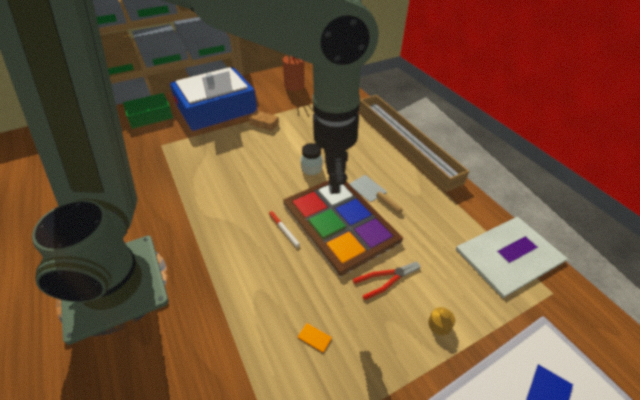

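View pics/d3.png

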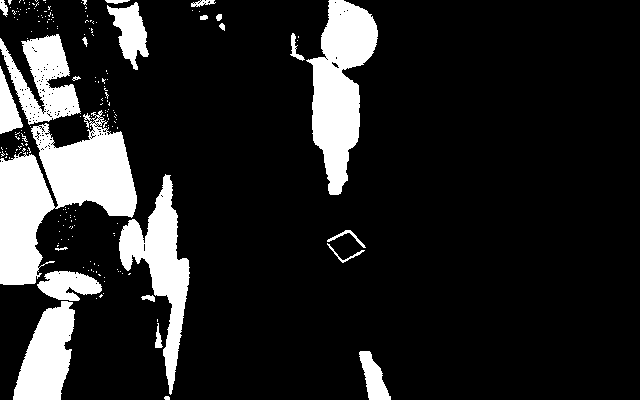

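Amber (wrist px 332,189) now reads z 0.0226, level with violet at 0.0225. Green is still at 0.0289. Apart from the robot and its shadow, the side-view difference image shows only the amber outline at (346,246).

```bash
python3 -c "
from station import *
print(job_done())"
```

```text
the job is handed in; nothing more can be done
None
```

The amber pane is pressed flush and was held there for about 3.9 s, and the job is handed in. `job_done` gave no verdict. The whole run took about 12 s of the 29 s allowed.

- **Pressing:** I pushed with closed fingertips in small steps. The pane slid at about 2–3 N and met its stop with 13.7 N, the highest reading. I held it at about 7 N, then withdrew straight up until the fingertips were about 0.2 m above the frame.
- **Amber and green panes:** The amber top now reads 22.6 mm, level with violet at 22.5 mm. Green is unchanged at 28.9 mm (29.0 mm before).
- **Loose things:** Comparing the side camera before and after, only the robot, its shadow and the amber pane's outline changed. This shows no movement of the loose things, but I did not measure each one's shift separately.
- **Contact:** After withdrawal the force reading was below 1 N, which is sensor noise.
- **Checks that disagreed:** The network's ruby outline in the last wrist picture was wrong (it landed near the brass weight), so I ignored it. An early frame outline was also a false match and was not used.

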